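# Tuck two menu boards under the holder's weighted arm

### The arm

A 7-joint arm with a two-finger parallel gripper is mounted at the origin on a cart in front of the work surface, level with it; the furniture and walls round the work are solid. World frame = base frame: x ahead of the robot, y to its left, z up, the work surface at z = 0. Lengths are in m, angles in rad, forces in N, time in s.
With the tool pointing down it reaches from about 0.4 to 0.85 m from the base axis. Payload 6.9 kg.
Tool frame: the origin (TCP) lies between the finger pads; the fingertips stand 14 mm ahead of it and the grasp point (between the pads) lies 5 mm behind it; z points along the fingers, y is the line along which they close (so a half turn about z gives the same grasp; the last joint's range is limited). The gripper opens to 85 mm and grips with 20 to 120 N. Pads are 22 mm wide; open, the fingers measure 114 mm over their backs; the gripper's body (76 mm by 85 mm) begins 54 mm behind the grasp point. The pads swing forward as they close: fully open they stand 13 mm farther back than shut.
Start: joints at [-1.141, 0.507, -0.238, 1.5, 0.126, 1.149, -0.155], TCP at [0.199, 0.593, 0.245] pointing down, gripper open.
Joint ranges: [-3.08, 3.08], [-0.24, 2.05], [-1.43, 1.35], [0, 2.5], [-1.52, 4.66], [0.17, 1.96], [-2.89, 2.89]. Speed limits (rad/s): [2.39, 2.39, 3.14, 3.14, 3.14, 3.14, 3.14].

### API

Orientations are given as a unit quaternion [x, y, z, w].
In Python, from workcell import robot gives the robot as it stands. The module is installed in compiled form; this text tells all that it offers.
- The arm moves only by the tool servo_tool, never from a script. Its argument "targets" is a list of rows, each an object with "linear": the shift along the tool's x, y, z each as a share of 0.12 m, from -1 to 1, a list of three; "roll": the turn about the tool's z as a share of pi/4 rad, from -1 to 1. In form: [{"linear": [x, y, z], "roll": roll}, ...]. A call has 1 to 20 rows; each row is the pose to reach, as a shift and turn from the pose commanded when the call began, along the tool's axes at that moment; what a row does not reach only later rows make up. A row lasts 1/10 s, in which the tool goes at most 50 mm and 8.59 degrees, less where a joint would pass 70% of its speed; a pose out of reach is approached as far as the arm can. A call with a number of a shift or a turn outside -1 to 1 is refused whole. A call with a gripper value outside its range is refused whole. "gripper" is the gripper's target within -1 to 1 (fully open at 1, half-way at 0, shut at -1), set as the call begins (left out, the last holds). The fingers move at their own pace and stop on an object; "force" is the grip in N (left out, the last holds). Time passes only in rows, so rows that repeat a pose let the fingers close. It gives the time, the measured TCP pose, the force, the opening and the grip force at its end, in the units of the state.
- robot.read_state(): the state, without advancing time (a new reading comes with each control period).
- robot.camera(name): name is "scene" or "side" or "wrist"; returns (picture, depth): 400x640x3 uint8, red, green, blue; 400x640 float32, m along the optical axis (not along the pixel's ray), 0 where there is no reading.
- robot.get_calibration(name): a dict with "camera_matrix" (3x3 intrinsics, pixels), "R" (3x3) and "t" (3): a world point X has camera coordinates R X + t; the wrist camera has in their place "tool_from_camera" (4x4, takes a point from camera to tool coordinates, whose origin is the TCP and whose axes are the flange's). Camera axes: x right, y down, z forward; pixel columns grow to the right and rows downward; lengths in m; the calibration is good to about 2 mm. A picture is of the moment at which its call begins: read the wrist's pose just before it. get_calibration takes no time and is no camera call.
- robot.job_done(): hands the job in; it is judged then, once.
The state is a dict: "clock": time; "joints": joint angles; "dq": joint speeds; "effort": joint torques, N m; "position": TCP position; "tcp_rot": TCP orientation; "ft_force": force on the tool from outside, world axes, zero at the start; "wrist_torque": the same for the moment, N m; "width": finger opening in m; "grasp_force": force on a finger pad.
Only numpy, scipy, OpenCV 4.12 (cv2) and the standard library are available. Lean on these libraries where they do the work, as an engineer would, in place of code of your own. Each camera call takes 0.05 s, during which the arm holds its last target. There are 200 camera calls.

### The job

Two wooden menu boards, one green and one red, lie loose on the table; put them away in the counter holder that already has the blue board in it. Swing the holder's weighted arm right back until it stays open by itself, lay the green board flat, paper face up, between the pins on top of the blue one, then the red board on top of the green, and gently lower the arm (do not let it drop) so that its roller rests on the red board and holds the pile down. Leave the other things on the table where they stand.

Things in the scene. Friction and masses are not known exactly. Their poses are not given: they have to be found in the camera images.
- holder: Counter holder fixed to the table, yaw varies: dark wood bed plate 230 x 92 mm, 10 mm thick. Origin on the table under the middle of the pile; x along the boards' length towards the hinge end, y across, z up. Two grey hinge cheeks, 88 mm high, stop the pile with their faces at x = +86 mm. The boards lie lengthwise along x, either end first.
- bed (a point): Top of the bed plate, 10 mm above the holder's origin, same axes: middle of the pile. Steel pins 8 mm thick with round tops, 60 mm high over the table, guide the pile: two on each long side at x = +-66, y = +-39 mm (70 mm clear between) and two at the front end at x = -90, y = +-15 mm. The long sides are open between the pins (x = -62 to +62 mm).
- press_arm (a joint): Angle of the weighted arm, rad: 0 = level, roller on a pile of three boards; about -0.28 on the blue board alone (the start); grows as it swings up and over towards the hinge end; 1.57 = straight up; past about 1.6 it falls back by its weight onto its stop at 1.95 and stays; before that it falls shut. No spring, hardly any friction; 0.25 kg, mostly at the free end: some 2 N at the bar lifts it.
- cross_bar (a point): Middle of the orange cross bar on the arm's free end: round, 13 mm thick, 125 mm long, along the holder's y. Strap (16 mm wide) and black roller (32 mm wide, 24 thick, axis 21 mm below the bar's) are at its middle, so each side can be pinched 20 to 60 mm off the middle; it may turn between the fingers. In the arm's frame (from the hinge, axes as the holder's at joint 0) at x = -100, z = +10 mm.
- hinge_point (a point): Middle of the arm's hinge axis, which runs along the holder's y: 100 mm from the holder's origin along its x, 75 mm above the table.
- blue_board: wooden menu board with a blue stripe round its edge and a blue patch at one end of its paper face: a flat slab 160 (x) x 58 (y) x 14 (z) mm, 0.11 kg; origin at the centre of its underside, x along its length, z out of the paper face. Lies in the holder from the start, on the bed plate, under the roller; it stays there.
- green_board: wooden menu board with a green stripe round its edge and a green patch at one end of its paper face: a flat slab 160 (x) x 58 (y) x 14 (z) mm, 0.11 kg; origin at the centre of its underside, x along its length, z out of the paper face. Lies on the table, face up, to the left or right of the holder (the sides are swapped at random).
- red_board: wooden menu board with a red stripe round its edge and a red patch at one end of its paper face: a flat slab 160 (x) x 58 (y) x 14 (z) mm, 0.11 kg; origin at the centre of its underside, x along its length, z out of the paper face. Lies on the table, face up, on the other side of the holder.
- milk_tin: small closed tin with a red and white label, 75 mm across, 58 high (mm); origin at the centre of its underside; a bystander
- chilli_jar: jar with pink contents, yellow label and grey lid, 70 mm across, 112 high (mm); origin at the centre of its underside; a bystander
- pink_cup: pink plastic cup, 93 mm across, 134 high (mm); origin at the centre of its underside; a bystander
- sugar_jar: white jar with a grey lid, 92 mm across, 171 high (mm); origin at the centre of its underside; a bystander
- salt_shaker: slim glass shaker with a grey top, 44 mm across, 90 high (mm); origin at the centre of its underside; a bystander
- tape_roll: roll of tan tape lying flat, about 92 mm across, 48 high (mm); origin at the centre of its underside; a bystander

How it is judged:
By the outcome, as a careful person would: the job done as asked, in the order asked, and still so for the second after the job is handed in, with the robot touching nothing.
It also fails if it takes over 72 s, if anything falls off the work surface, if the arm or the gripper's body presses on something with over 40 N, if the wrist force passes 120 N, or if a joint passes its speed limit or range.

## Working session

There is one attempt and no reset: what is moved stays moved. The work goes in short steps, Python scripts to look and compute and a tool call to move; the robot and the scene stay as the last step left them, time stands still between calls to the robot, and variables do not carry over. Pictures are saved under pics/ and viewed, at most 10 in all, crops included, and the job is handed in when it is done.

Besides the shell and the picture viewer there is one more tool, called after ">>>" as name(argument=value, ...), one argument or row to a line, values as JSON. servo_tool: Moves the arm, as the interface text tells. Shift numbers are shares of 0.12 m and turn numbers shares of pi/4 rad, none past 1 either way. Its arguments: {"type":"object","properties":{"targets":{"type":"array","items":{"type":"object","properties":{"linear":{"type":"array","items":{"type":"number"}},"roll":{"type":"number"}}}},"gripper":{"type":"number"},"force":{"type":"number"}},"required":["targets"]}

```bash
mkdir -p pics; ls; python3 - <<'E'
from workcell import robot
import cv2,numpy as np
s=robot.read_state();print({k:np.round(v,3) for k,v in s.items()})
a,d=robot.camera("scene");b,d2=robot.camera("side")
np.savez('v0.npz',a=a,d=d,b=b,d2=d2)
for n in("scene","side"):
    c=robot.get_calibration(n);print(n,c)
print(robot.get_calibration("wrist"))
cv2.imwrite('pics/a.png',a[...,::-1]);cv2.imwrite('pics/b.png',b[...,::-1])
E
```

```text
pics
{'clock': np.float64(0.0), 'joints': array([-1.141,  0.508, -0.237,  1.501,  0.126,  1.149, -0.155]), 'dq': array([-0.002, -0.   , -0.   , -0.002, -0.   ,  0.   , -0.   ]), 'effort': array([ 1.0000e-03, -6.2061e+01, -2.1860e+00, -2.4965e+01,  1.3000e-02,
        1.2000e-02, -0.0000e+00]), 'position': array([0.199, 0.592, 0.244]), 'tcp_rot': array([ 0.161,  0.987, -0.001, -0.   ]), 'ft_force': array([-1.411, -0.235,  0.411]), 'wrist_torque': array([ 0.037, -0.018,  0.03 ]), 'grasp_force': np.float64(0.0), 'width': np.float64(0.086)}
scene {'camera_matrix': array([[511.39160685,   0.        , 310.92156084],
       [  0.        , 511.39160685, 203.82881349],
       [  0.        ,   0.        ,   1.        ]]), 'R': array([[-0.88787916, -0.45998271, -0.00930048],
       [-0.25849014,  0.51546811, -0.81699173],
       [ 0.38059617, -0.72298585, -0.57657439]]), 't': array([0.5303956 , 0.22870067, 1.78274986])}
side {'camera_matrix': array([[471.27015192,   0.        , 324.00574949],
       [  0.        , 471.27015192, 193.73960623],
       [  0.        ,   0.        ,   1.        ]]), 'R': array([[ 8.13463938e-01, -5.81615242e-01, -3.62182401e-04],
       [-3.27886306e-01, -4.58076783e-01, -8.26230132e-01],
       [ 4.80382131e-01,  6.72227172e-01, -5.63332617e-01]]), 't': array([-0.49248042,  0.26329096,  1.19732493])}
{'camera_matrix': array([[298.70926633,   0.        , 320.62945995],
       [  0.        , 298.70926633, 195.79495708],
       [  0.        ,   0.        ,   1.        ]]), 'tool_from_camera': array([[-5.12295871e-04, -9.56866742e-01, -2.90526721e-01,
         7.44704892e-02],
       [ 9.99999254e-01, -8.12338127e-04,  9.12149659e-04,
        -3.37906674e-04],
       [-1.10881160e-03, -2.90526037e-01,  9.56866444e-01,
        -1.28362528e-01],
       [ 0.00000000e+00,  0.00000000e+00,  0.00000000e+00,
         1.00000000e+00]])}
```

View pics/a.png

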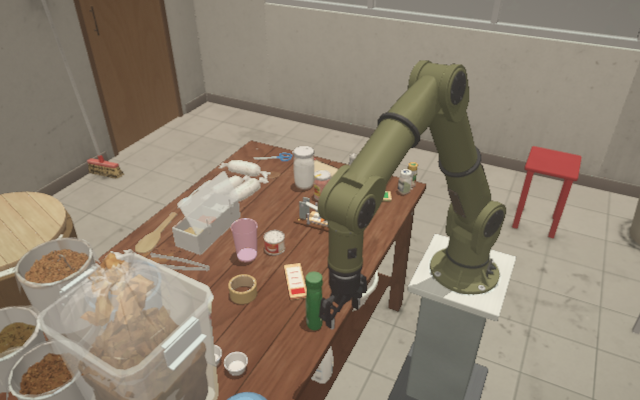

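View pics/b.png

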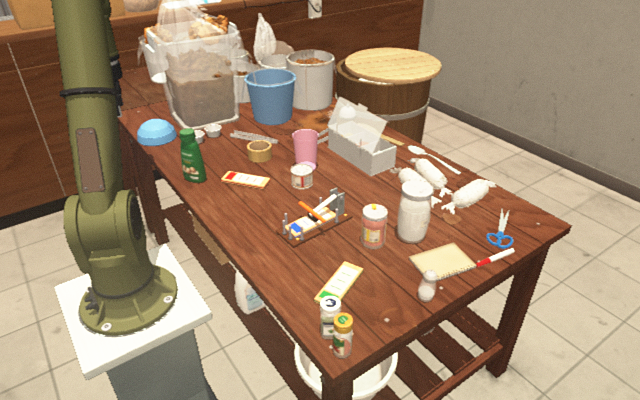

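The side view shows the red board at about (245,180), the green board at (340,283), and the holder at (315,217) with its hinge end up and to the right. The scene view has the green board hidden by the arm.

```bash
cat > h.py <<'E'
import cv2,numpy as np
from scipy.spatial.transform import Rotation as Ro
from workcell import robot
def ray(c,uv,z):
    K,R,t=c["camera_matrix"],c["R"],c["t"]
    uv=np.atleast_2d(uv).astype(float)
    d=(R.T@np.linalg.inv(K)@np.c_[uv,np.ones(len(uv))].T).T
    o=-R.T@t
    return o+d*((z-o[2])/d[:,2])[:,None]
def proj(c,X):
    p=(c["R"]@np.atleast_2d(X).T).T+c["t"]; p=(c["camera_matrix"]@p.T).T; return p[:,:2]/p[:,2:]
def wristcal(s):
    c=robot.get_calibration("wrist");T=c["tool_from_camera"]
    Rt=Ro.from_quat(s["tcp_rot"]).as_matrix();A=Rt@T[:3,:3];o=s["position"]+Rt@T[:3,3]
    return dict(camera_matrix=c["camera_matrix"],R=A.T,t=-A.T@o)
E
python3 - <<'E'
from h import *
v=np.load('v0.npz');b=v['b'];c=robot.get_calibration("side")
hsv=cv2.cvtColor(b,cv2.COLOR_RGB2HSV)
for name,(x0,y0,x1,y1) in dict(red=(210,160,280,200),green=(305,255,370,312)).items():
    m=np.zeros(b.shape[:2],np.uint8);sub=hsv[y0:y1,x0:x1].astype(int)
    m[y0:y1,x0:x1]=(sub[...,2]>150)*255
    cs,_=cv2.findContours(m,0,2);k=max(cs,key=cv2.contourArea)
    P=ray(c,k[:,0],0.014)[:,:2];r=cv2.minAreaRect((P*1000).astype(np.float32));print(name,r)
    bx=cv2.boxPoints(r);e=max([(bx[1]-bx[0]),(bx[2]-bx[1])],key=np.linalg.norm);print('yaw',np.degrees(np.arctan2(e[1],e[0])))
crop=cv2.resize(b[170:260,260:400],None,fx=5,fy=5,interpolation=cv2.INTER_CUBIC)
cv2.imwrite('pics/c.png',crop[...,::-1])
E
```

```text
red ((485.0691833496094, 319.72027587890625), (251.7030029296875, 274.97833251953125), 54.406044006347656)
yaw -35.593952
green ((454.4134521484375, -271.49896240234375), (202.2638397216797, 175.22010803222656), 54.41724395751953)
yaw 54.417236
```

View pics/c.png

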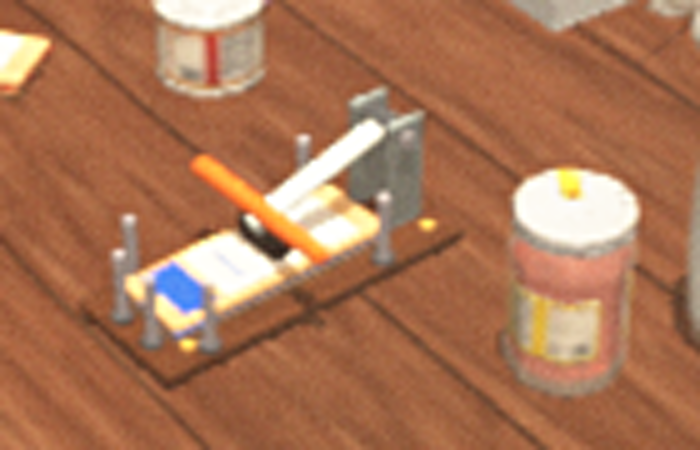

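The crop shows the six pin tops at crop pixels (128,217), (118,252), (150,275), (208,285), (303,138), (384,197). The hinge cheeks are upper right and the blue patch is at the front end.

```bash
python3 - <<'E'
from h import *
v=np.load('v0.npz');b=v['b'];c=robot.get_calibration("side")
px=np.array([(128,217),(118,252),(150,275),(208,285),(303,138),(384,197)])/5+[260,170]
W=ray(c,px,0.059)[:,:2];H=np.array([(-66,39),(-90,15),(-90,-15),(-66,-39),(66,39),(66,-39)])/1000
M,_=cv2.estimateAffinePartial2D(H,W);print(M, np.linalg.norm(M[:,0]),'yaw',np.degrees(np.arctan2(M[1,0],M[0,0])))
print('res',np.round(H@M[:,:2].T+M[:,2]-W,4).tolist())
for name,(x0,y0,x1,y1) in dict(red=(210,165,280,195),green=(305,255,370,312)).items():
    m=np.zeros(b.shape[:2],np.uint8);m[y0:y1,x0:x1]=(b[y0:y1,x0:x1,1]>120)*255
    cs,_=cv2.findContours(m,0,2);k=max(cs,key=cv2.contourArea)
    P=ray(c,k[:,0],0.014)[:,:2];r=cv2.minAreaRect((P*1000).astype(np.float32));print(name,r)
    bx=cv2.boxPoints(r);e=max([(bx[1]-bx[0]),(bx[2]-bx[1])],key=np.linalg.norm);print('yaw',np.degrees(np.arctan2(e[1],e[0])))
for n,p in dict(tin=(302,186),chilli=(373,244),salt=(330,337),spice2=(342,355),cup=(305,167),bottle=(193,180),tape=(258,158)).items(): print(n,ray(c,p,0).round(3))
s=robot.read_state();print(Ro.from_quat(s['tcp_rot']).as_matrix().round(3))
E
```

```text
[[ 0.99733176 -0.05137064  0.53753903]
 [ 0.05137064  0.99733176 -0.03101931]] 0.9986538876299547 yaw 2.9485898527058914
res [[0.0001, -0.0008], [-0.0001, -0.0004], [-0.0021, -0.0013], [0.0012, 0.003], [0.0003, -0.0007], [0.0006, 0.0003]]
red ((489.50927734375, 311.4007263183594), (73.98661804199219, 165.62782287597656), 37.111759185791016)
yaw -52.88824
green ((444.5290832519531, -284.74322509765625), (190.76901245117188, 76.88629913330078), 30.16029167175293)
yaw 30.16029
tin [[0.638 0.176 0.   ]]
chilli [[ 0.637 -0.2    0.   ]]
salt [[ 0.34  -0.395 -0.   ]]
spice2 [[ 0.333 -0.451 -0.   ]]
cup [[0.717 0.276 0.   ]]
bottle [[0.348 0.431 0.   ]]
tape [[0.609 0.434 0.   ]]
[[-0.948  0.318 -0.   ]
 [ 0.318  0.948 -0.002]
 [-0.    -0.002 -1.   ]]
```

>>> servo_tool(
  targets=[
    {"linear":[-0.83,-0.55,-0.14],"roll":0},
    {"linear":[-0.83,-0.55,-0.14],"roll":0},
    {"linear":[-0.83,-0.55,-0.14],"roll":0},
  ],
  gripper=0,
)

```text
clock: 0.4
position: [0.276, 0.4943, 0.2622]
tcp_rot: [0.164, 0.987, -0.001, 0.001]
ft_force: [0.7, -0.6, -0.4]
width: 0.044
grasp_force: 0.0
```

>>> servo_tool(
  targets=[
    {"linear":[-0.83,-0.55,-0.14],"roll":0},
    {"linear":[-0.83,-0.55,-0.14],"roll":0},
    {"linear":[-0.83,-0.55,-0.14],"roll":0},
  ],
)

```text
clock: 0.7
position: [0.3492, 0.3995, 0.2792]
tcp_rot: [0.164, 0.986, -0.001, 0.001]
ft_force: [0.7, 0.4, -0.3]
width: 0.0427
grasp_force: 0.0
```

>>> servo_tool(
  targets=[
    {"linear":[-0.83,-0.55,-0.14],"roll":0},
    {"linear":[-0.83,-0.55,-0.14],"roll":0},
    {"linear":[-0.83,-0.55,-0.14],"roll":0},
    {"linear":[-0.83,-0.55,-0.14],"roll":0},
    {"linear":[-0.83,-0.55,-0.14],"roll":0},
    {"linear":[-0.83,-0.55,-0.14],"roll":0},
  ],
)

```text
clock: 1.3
position: [0.4181, 0.3109, 0.2954]
tcp_rot: [0.16, 0.987, 0.0, -0.001]
ft_force: [-0.7, -0.6, -0.9]
width: 0.0427
grasp_force: 0.0
```

```bash
cat >> h.py <<'E'
def go(x,y,z,yaw):
    "shares from the measured pose to TCP x,y,z, tool-y at yaw deg"
    s=robot.read_state();R=Ro.from_quat(s["tcp_rot"]).as_matrix()
    d=(R.T@(np.array([x,y,z])-s["position"]))/0.12
    y0=np.degrees(np.arctan2(R[1,1],R[0,1]));dy=(yaw-y0+180)%360-180
    print('at',s["position"].round(4),'yaw',y0.round(1),'w',round(float(s['width']),4),'t',round(float(s['clock']),1),'f',s['ft_force'].round(1),'-> lin',d.round(3),'roll',round(-dy/45,3))
def board(z,roi,name,save=None):
    s=robot.read_state();b,_=robot.camera("wrist");c=wristcal(s)
    if save: cv2.imwrite(save,b[...,::-1])
    np.save('last.npy',b)
    x0,y0,x1,y1=roi;m=np.zeros(b.shape[:2],np.uint8);m[y0:y1,x0:x1]=(b[y0:y1,x0:x1,1]>120)*255
    m=cv2.morphologyEx(m,cv2.MORPH_OPEN,np.ones((5,5)))
    cs,_=cv2.findContours(m,0,2);k=max(cs,key=cv2.contourArea)
    P=ray(c,k[:,0],z)[:,:2];r=cv2.minAreaRect((P*1000).astype(np.float32))
    bx=cv2.boxPoints(r);e=max([(bx[1]-bx[0]),(bx[2]-bx[1])],key=np.linalg.norm)
    print(name,np.round(r[0],1),np.round(r[1],1),'yaw',np.degrees(np.arctan2(e[1],e[0])).round(1),'tcp',s['position'].round(3))
E
python3 - <<'E'
from h import *
board(0.014,(0,0,640,400),'red','pics/w1.png');go(0.52,0.01,0.25,3)
E
```

```text
red [206.9  26.9] [170.7 291.1] yaw -86.8 tcp [0.418 0.311 0.295]
at [0.418  0.3109 0.2954] yaw 71.6 w 0.0426 t 1.4 f [ 0.3  0.4 -0.5] -> lin [-1.599 -2.111  0.377] roll 1.524
```

View pics/w1.png

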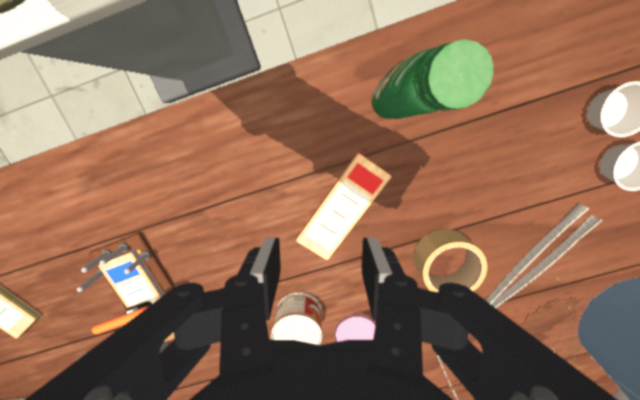

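The wrist view shows the red board with corners at about (363,155), (390,175), (328,258), (298,240). The holder is at lower left (130,280) and the tape roll at (455,260).

```bash
python3 - <<'E'
from h import *
b=np.load('last.npy');c=wristcal(robot.read_state())
x0,y0,x1,y1=285,145,400,268;m=np.zeros(b.shape[:2],np.uint8);m[y0:y1,x0:x1]=((b[y0:y1,x0:x1,0]>170))*255
cs,_=cv2.findContours(m,0,2);k=max(cs,key=cv2.contourArea)
P=ray(c,k[:,0],.014)[:,:2];print(cv2.minAreaRect((P*1000).astype(np.float32)))
E
```

```text
((500.75640869140625, 301.1309509277344), (143.44883728027344, 197.0728759765625), 4.520662784576416)
```

>>> servo_tool(
  targets=[
    {"linear":[-0.8,-1,0.1],"roll":0},
    {"linear":[-0.8,-1,0.1],"roll":0},
    {"linear":[-0.8,-1,0.1],"roll":0},
  ],
)

```text
clock: 1.65
position: [0.4703, 0.1693, 0.2837]
tcp_rot: [0.159, 0.987, 0.0, -0.0]
ft_force: [1.1, 0.2, -0.1]
width: 0.0428
grasp_force: 0.0
```

>>> servo_tool(
  targets=[
    {"linear":[-0.8,-1,0.1],"roll":0},
    {"linear":[-0.8,-1,0.1],"roll":0},
    {"linear":[-0.8,-1,0.1],"roll":0},
    {"linear":[-0.8,-1,0.1],"roll":0},
  ],
)

```text
clock: 2.05
position: [0.5245, 0.0186, 0.2712]
tcp_rot: [0.165, 0.986, -0.002, 0.0]
ft_force: [-0.3, 0.3, 0.3]
width: 0.0428
grasp_force: 0.0
```

>>> servo_tool(
  targets=[
    {"linear":[0,0,0],"roll":1},
    {"linear":[0,0,0],"roll":1},
    {"linear":[0,0,0],"roll":1},
    {"linear":[0,0,0],"roll":1},
    {"linear":[0,0,0],"roll":1},
    {"linear":[0,0,0],"roll":1},
  ],
)

```text
clock: 2.65
position: [0.5231, 0.027, 0.2718]
tcp_rot: [0.528, 0.849, 0.0, -0.0]
ft_force: [-0.1, -0.0, -0.1]
width: 0.0427
grasp_force: 0.0
```

>>> servo_tool(
  targets=[
    {"linear":[0,0,0],"roll":0.52},
    {"linear":[0,0,0],"roll":0.52},
    {"linear":[0,0,0],"roll":0.52},
    {"linear":[0,0,0],"roll":0.52},
    {"linear":[0,0,0],"roll":0.52},
    {"linear":[0,0,0],"roll":0.52},
  ],
)

```text
clock: 3.25
position: [0.5233, 0.0257, 0.2719]
tcp_rot: [0.687, 0.727, -0.0, -0.0]
ft_force: [0.5, 0.1, -0.2]
width: 0.0425
grasp_force: 0.0
```

```bash
python3 - <<'E'
from h import *
board(0.024,(0,0,640,400),'x','pics/w2.png');go(0.5365,0.009,0.10,3)
E
```

```text
x [ 200.3 -109.9] [643.5 222.1] yaw 76.0 tcp [0.523 0.026 0.272]
at [0.5233 0.0254 0.272 ] yaw 3.2 w 0.0429 t 3.3 f [ 0.6  0.1 -0.4] -> lin [-0.143  0.102  1.433] roll 0.004
```

View pics/w2.png

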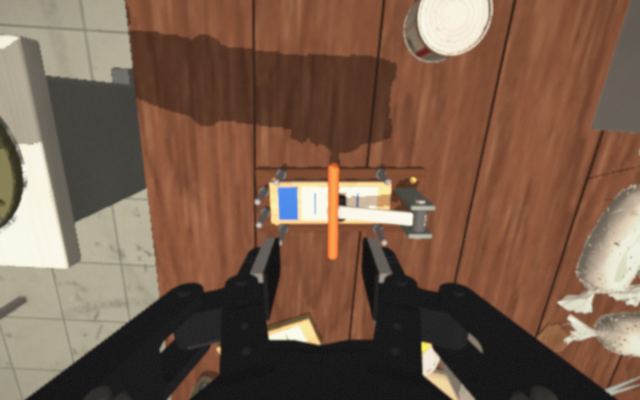

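The wrist view shows the orange bar from about (334,166) to (333,257), with the blue board under it and the hinge at (422,215). The bar lies cleanly between the fingers.

```bash
python3 - <<'E'
from h import *
b=np.load('last.npy');c=wristcal(robot.read_state())
h=cv2.cvtColor(b,cv2.COLOR_RGB2HSV);m=((h[...,0]<14)&(h[...,1]>190)&(h[...,2]>200)).astype(np.uint8);m[:150]=0;m[270:]=0;m[:,:310]=0;m[:,350:]=0
ys,xs=np.nonzero(m);print(xs.min(),xs.max(),ys.min(),ys.max())
P=ray(c,np.c_[xs,ys],.0605)[:,:2]*1000;r=cv2.minAreaRect(P.astype(np.float32));print('bar',r)
# holder (mid) predicted pixels
M=np.array([[.9987,-.0514],[.0514,.9987]])
H=np.array([(-66,39),(-90,15),(-90,-15),(-66,-39),(66,39),(66,-39)])/1000
X=H@M.T+[.5375,-.031];print(proj(c,np.c_[X,np.full(6,.06)]).round(0).tolist())
h0=proj(c,[[.5375,-.031,.03]]);print(h0)
m2=((h[...,0]>105)&(h[...,0]<125)&(h[...,1]>150)&(h[...,2]>150)).astype(np.uint8);ys,xs=np.nonzero(m2[170:240,260:310]);print('patch',ray(c,[[xs.mean()+260,ys.mean()+170]],.024))
E
```

```text
328 338 165 252
bar ((540.1870727539062, -21.029205322265625), (11.651839256286621, 111.06958770751953), 3.575728178024292)
[[275.0, 187.0], [255.0, 206.0], [257.0, 229.0], [277.0, 247.0], [386.0, 187.0], [382.0, 247.0]]
[[329.36646703 209.6462667 ]]
patch [[ 0.48191862 -0.02677567  0.024     ]]
```

```bash
python3 - <<'E'
import numpy as np,cv2
b=np.load('last.npy')[150:270,240:450]
cv2.imwrite('pics/w2c.png',cv2.resize(b,None,fx=3.8,fy=3.8,interpolation=cv2.INTER_CUBIC)[...,::-1])
E
```

```text
(no output)
```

View pics/w2c.png

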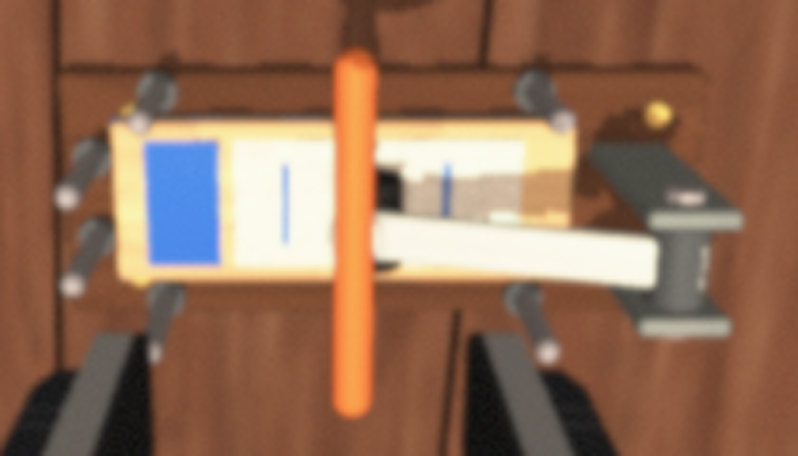

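The crop shows the pin tops at crop pixels (140,120), (68,197), (72,286), (155,352), (562,120), (547,350), and the bar from (355,55) to (352,412).

```bash
python3 - <<'E'
from h import *
c=wristcal(robot.read_state())
f=lambda p:np.array(p)/3.8+[240,150]
W=ray(c,f([(140,120),(68,197),(72,286),(155,352),(562,120),(547,350)]),.059)[:,:2]
H=np.array([(-66,39),(-90,15),(-90,-15),(-66,-39),(66,39),(66,-39)])/1000
M,_=cv2.estimateAffinePartial2D(H,W);print(M.round(4),np.linalg.norm(M[:,0]),'yaw',np.degrees(np.arctan2(M[1,0],M[0,0])))
print(np.round(1000*(H@M[:,:2].T+M[:,2]-W),1).tolist())
print('bar ends',ray(c,f([(355,55),(352,412)]),.0605))
go(.5395,.014,.052,3)
E
```

```text
[[ 0.9911 -0.0613  0.5398]
 [ 0.0613  0.9911 -0.025 ]] 0.9929851586442288 yaw 3.539852054666662
[[-0.1, -1.1], [-0.0, 0.0], [0.7, 0.6], [-1.3, 0.2], [0.2, -0.2], [0.5, 0.5]]
bar ends [[ 0.53710519  0.03500849  0.0605    ]
 [ 0.54426797 -0.08550432  0.0605    ]]
at [0.5233 0.0254 0.272 ] yaw 3.2 w 0.0429 t 3.3 f [ 0.6  0.1 -0.4] -> lin [-0.103  0.13   1.833] roll 0.004
```

>>> servo_tool(
  targets=[
    {"linear":[-0.1,0.13,1],"roll":0},
    {"linear":[-0.1,0.13,1],"roll":0},
    {"linear":[-0.1,0.13,1],"roll":0},
    {"linear":[-0.1,0.13,1],"roll":0},
  ],
)

```text
clock: 3.7
position: [0.5379, 0.0135, 0.149]
tcp_rot: [0.688, 0.726, -0.002, -0.002]
ft_force: [-0.6, -0.3, 0.2]
width: 0.0426
grasp_force: 0.0
```

>>> servo_tool(
  targets=[
    {"linear":[0,0,0.3],"roll":0},
    {"linear":[0,0,0.5],"roll":0},
    {"linear":[0,0,0.65],"roll":0},
    {"linear":[0,0,0.75],"roll":0},
    {"linear":[0,0,0.83],"roll":0},
    {"linear":[0,0,0.83],"roll":0},
  ],
)

```text
clock: 4.3
position: [0.5396, 0.0139, 0.0523]
tcp_rot: [0.688, 0.726, -0.0, -0.0]
ft_force: [-1.0, 0.2, -1.1]
width: 0.0428
grasp_force: 0.0
```

>>> servo_tool(
  targets=[
    {"linear":[0,0,0],"roll":0},
    {"linear":[0,0,0],"roll":0},
    {"linear":[0,0,0],"roll":0},
    {"linear":[0,0,0],"roll":0},
    {"linear":[0,0,0],"roll":0},
    {"linear":[0,0,0],"roll":0},
    {"linear":[0,0,0],"roll":0},
  ],
  gripper=-1,
  force=20,
)

```text
clock: 5.0
position: [0.5387, 0.0138, 0.0532]
tcp_rot: [0.688, 0.726, -0.0, -0.001]
ft_force: [-3.6, -0.1, 5.2]
width: 0.0123
grasp_force: 19.9
```

>>> servo_tool(
  targets=[
    {"linear":[0,-0.012,-0.116],"roll":0},
    {"linear":[0,-0.009,-0.233],"roll":0},
    {"linear":[0,0.003,-0.316],"roll":0},
    {"linear":[0,0.024,-0.398],"roll":0},
    {"linear":[0,0.053,-0.476],"roll":0},
    {"linear":[0,0.089,-0.551],"roll":0},
    {"linear":[0,0.133,-0.623],"roll":0},
    {"linear":[0,0.183,-0.69],"roll":0},
    {"linear":[0,0.24,-0.75],"roll":0},
    {"linear":[0,0.303,-0.806],"roll":0},
    {"linear":[0,0.371,-0.854],"roll":0},
    {"linear":[0,0.444,-0.896],"roll":0},
    {"linear":[0,0.52,-0.93],"roll":0},
    {"linear":[0,0.6,-0.957],"roll":0},
    {"linear":[0,0.682,-0.976],"roll":0},
    {"linear":[0,0.765,-0.985],"roll":0},
    {"linear":[0,0.848,-0.987],"roll":0},
    {"linear":[0,0.932,-0.981],"roll":0},
    {"linear":[0,0.932,-0.981],"roll":0},
  ],
)

```text
clock: 6.9
position: [0.6536, 0.0203, 0.1709]
tcp_rot: [0.688, 0.726, 0.001, 0.001]
ft_force: [-0.2, 1.7, 7.3]
width: 0.0121
grasp_force: 22.1
```

>>> servo_tool(
  targets=[
    {"linear":[0,0.083,0.015],"roll":0},
    {"linear":[0,0.163,0.038],"roll":0},
    {"linear":[0,0.241,0.069],"roll":0},
    {"linear":[0,0.241,0.069],"roll":0},
    {"linear":[0,0.241,0.069],"roll":0},
  ],
)

```text
clock: 7.4
position: [0.6804, 0.0218, 0.1611]
tcp_rot: [0.688, 0.726, 0.0, -0.0]
ft_force: [-0.3, 4.5, -2.6]
width: 0.0123
grasp_force: 22.1
```

>>> servo_tool(
  targets=[
    {"linear":[0,0,0],"roll":0},
    {"linear":[0,0,0],"roll":0},
    {"linear":[0,0,0],"roll":0},
    {"linear":[0,0,-0.1],"roll":0},
    {"linear":[0,0,-0.3],"roll":0},
    {"linear":[0,0,-0.6],"roll":0},
    {"linear":[0,0,-0.9],"roll":0},
    {"linear":[0,0,-0.9],"roll":0},
  ],
  gripper=0,
)

```text
clock: 8.2
position: [0.6825, 0.0206, 0.2771]
tcp_rot: [0.688, 0.725, 0.004, 0.004]
ft_force: [1.2, -0.9, -0.1]
width: 0.0423
grasp_force: 0.0
```

>>> servo_tool(
  targets=[
    {"linear":[-0.95,-0.98,0],"roll":0},
    {"linear":[-0.95,-0.98,0],"roll":0},
    {"linear":[-0.95,-0.98,0],"roll":0},
    {"linear":[-0.95,-0.98,0],"roll":0},
  ],
)

```text
clock: 8.6
position: [0.5649, -0.1046, 0.2712]
tcp_rot: [0.691, 0.723, -0.001, 0.001]
ft_force: [0.4, -0.8, -0.8]
width: 0.0424
grasp_force: 0.0
```

>>> servo_tool(
  targets=[
    {"linear":[-0.95,-0.98,0],"roll":0},
    {"linear":[-0.95,-0.98,0],"roll":0},
    {"linear":[-0.95,-0.98,0],"roll":0},
    {"linear":[-0.95,-0.98,0],"roll":0},
    {"linear":[-0.95,-0.98,0],"roll":0},
    {"linear":[-0.95,-0.98,0],"roll":0},
  ],
)

```text
clock: 9.2
position: [0.4584, -0.218, 0.2702]
tcp_rot: [0.688, 0.726, 0.001, 0.0]
ft_force: [-0.8, 0.3, 0.1]
width: 0.043
grasp_force: 0.0
```

```bash
python3 - <<'E'
from h import *
board(0.014,(0,0,640,400),'x','pics/w3.png');go(0.45,-.27,.2,3);print(robot.read_state()['joints'].round(2))
E
```

```text
x [ 151.5 -372.2] [636.9 277.7] yaw 75.8 tcp [ 0.458 -0.218  0.27 ]
at [ 0.4588 -0.2174  0.27  ] yaw 3.2 w 0.0426 t 9.2 f [0.4 0.1 0. ] -> lin [-0.434 -0.098  0.583] roll 0.004
[ 0.19  0.31  0.27  1.77 -0.09  1.08  0.56]
```

View pics/w3.png

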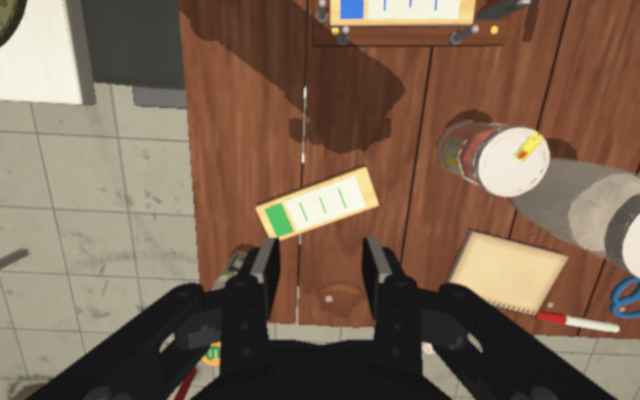

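The wrist view shows the green board with corners at about (256,208), (366,167), (379,205), (281,240). The blue board in the holder is uncovered, so the arm is staying open.

```bash
cat >> h.py <<'E'
def corners(c,px,z):
    P=ray(c,px,z)[:,:2]; r=cv2.minAreaRect((P*1000).astype(np.float32))
    e=(P[1]-P[0])+(P[2]-P[3]);print('ctr',P.mean(0).round(4),'size',np.linalg.norm(P-np.roll(P,-1,0),axis=1).round(3),'yaw',np.degrees(np.arctan2(e[1],e[0])).round(1))
def mask(b,roi,c,z):
    x0,y0,x1,y1=roi;h=b[y0:y1,x0:x1]
    lab=cv2.cvtColor(h,cv2.COLOR_RGB2GRAY);_,m=cv2.threshold(lab,0,255,cv2.THRESH_OTSU)
    m=cv2.morphologyEx(m,cv2.MORPH_CLOSE,np.ones((9,9)))
    cs,_=cv2.findContours(m,0,2);k=max(cs,key=cv2.contourArea)
    bp=cv2.boxPoints(cv2.minAreaRect(k))+[x0,y0]
    if np.linalg.norm(bp[1]-bp[0])<np.linalg.norm(bp[2]-bp[1]): bp=np.roll(bp,-1,0)
    print(bp.round(0).tolist());corners(c,bp,z)
E
python3 - <<'E'
from h import *
b=np.load('last.npy');c=wristcal(robot.read_state())
mask(b,(245,155,390,245),c,.014)
corners(c,[(256,208),(366,167),(379,205),(272,241)],.014)
E
```

```text
[[255.0, 207.0], [366.0, 166.0], [379.0, 205.0], [269.0, 245.0]]
ctr [ 0.4556 -0.2749] size [0.158 0.057 0.165 0.059] yaw 24.1
ctr [ 0.4572 -0.2742] size [0.158 0.056 0.157 0.053] yaw 23.6
```

>>> servo_tool(
  targets=[
    {"linear":[-0.47,-0.05,0.9],"roll":-0.82},
    {"linear":[-0.47,-0.05,0.9],"roll":-0.82},
    {"linear":[-0.47,-0.05,0.9],"roll":-0.82},
    {"linear":[-0.47,-0.05,0.9],"roll":-0.82},
    {"linear":[-0.47,-0.05,0.9],"roll":-0.82},
  ],
  gripper=1,
)

```text
clock: 9.75
position: [0.4555, -0.2741, 0.1604]
tcp_rot: [0.42, 0.908, 0.001, -0.001]
ft_force: [0.2, -0.1, 1.2]
width: 0.0854
grasp_force: 0.0
```

>>> servo_tool(
  targets=[
    {"linear":[0,0,0],"roll":-0.82},
    {"linear":[0,0,0],"roll":-0.82},
    {"linear":[0,0,0],"roll":-0.82},
    {"linear":[0,0,0],"roll":-0.82},
    {"linear":[0,0,0],"roll":-0.82},
  ],
)

```text
clock: 10.25
position: [0.4561, -0.2739, 0.1615]
tcp_rot: [0.11, 0.994, 0.001, 0.0]
ft_force: [0.3, -0.7, -0.4]
width: 0.0854
grasp_force: 0.0
```

>>> servo_tool(
  targets=[
    {"linear":[0,0,0],"roll":-0.82},
    {"linear":[0,0,0],"roll":-0.82},
    {"linear":[0,0,0],"roll":-0.82},
    {"linear":[0,0,0],"roll":-0.82},
    {"linear":[0,0,0],"roll":-0.82},
    {"linear":[0,0,0],"roll":-0.82},
  ],
)

```text
clock: 10.85
position: [0.4559, -0.2741, 0.1616]
tcp_rot: [-0.207, 0.978, 0.001, 0.0]
ft_force: [-0.3, 0.1, -0.8]
width: 0.0856
grasp_force: 0.0
```

```bash
python3 - <<'E'
from h import *
s=robot.read_state();b,_=robot.camera("wrist");cv2.imwrite('pics/w4.png',b[...,::-1]);np.save('last.npy',b)
go(0.4565,-.2745,.016,114);print(s['joints'].round(2))
E
```

```text
at [ 0.4557 -0.2743  0.1616] yaw 113.8 w 0.0856 t 10.9 f [ 0.  -0.8 -0. ] -> lin [-0.005 -0.005  1.214] roll -0.005
[ 0.67  0.45 -0.26  1.86  0.15  0.84  2.33]
```

View pics/w4.png

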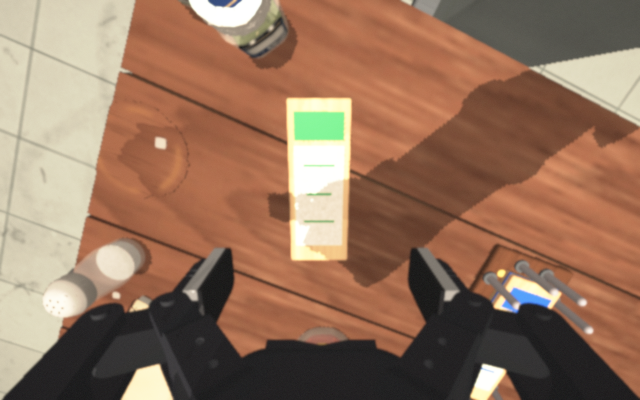

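The board is upright and centred between the fingers, columns 287–351 and rows 98–260. I'm going down to grasp it.

>>> servo_tool(
  targets=[
    {"linear":[0,0,0.35],"roll":0},
    {"linear":[0,0,0.65],"roll":0},
    {"linear":[0,0,0.85],"roll":0},
    {"linear":[0,0,1],"roll":0},
    {"linear":[0,0,1],"roll":0},
  ],
)

```text
clock: 11.4
position: [0.4539, -0.274, 0.0396]
tcp_rot: [-0.206, 0.979, 0.002, -0.002]
ft_force: [-0.6, 0.3, 0.5]
width: 0.0854
grasp_force: 0.0
```

>>> servo_tool(
  targets=[
    {"linear":[0,0,0.1],"roll":0},
    {"linear":[0,0,0.17],"roll":0},
    {"linear":[0,0,0.21],"roll":0},
    {"linear":[0,0,0.21],"roll":0},
  ],
)

```text
clock: 11.8
position: [0.4543, -0.2754, 0.0163]
tcp_rot: [-0.206, 0.979, 0.0, -0.0]
ft_force: [0.3, -0.1, -0.3]
width: 0.0854
grasp_force: 0.0
```

>>> servo_tool(
  targets=[
    {"linear":[0,0,0],"roll":0},
    {"linear":[0,0,0],"roll":0},
    {"linear":[0,0,0],"roll":0},
    {"linear":[0,0,0],"roll":0},
    {"linear":[0,0,0],"roll":0},
  ],
  gripper=-1,
  force=30,
)

```text
clock: 12.3
position: [0.4546, -0.2757, 0.0174]
tcp_rot: [-0.206, 0.979, -0.0, 0.0]
ft_force: [-1.5, -0.1, 6.3]
width: 0.0569
grasp_force: 32.0
```

```bash
python3 - <<'E'
from h import *
b=np.load('last.npy');s=dict(robot.read_state());s['position']=np.array([.4557,-.2743,.1616])
corners(wristcal(s),[(287,98),(291,260),(347,260),(351,98)],.014)
go(.539,-.027,.16,93.3)
E
```

```text
ctr [ 0.4556 -0.2759] size [0.159 0.058 0.159 0.056] yaw 23.6
at [ 0.4546 -0.2757  0.0174] yaw 113.7 w 0.0569 t 12.3 f [-1.5 -0.1  6.3] -> lin [-1.478  1.614 -1.189] roll 0.454
```

>>> servo_tool(
  targets=[
    {"linear":[0,0,-0.2],"roll":0},
    {"linear":[0,0,-0.6],"roll":0},
    {"linear":[0,0,-1],"roll":0},
    {"linear":[0,0,-1],"roll":0},
    {"linear":[0,0,-1],"roll":0},
  ],
)

```text
clock: 12.8
position: [0.4548, -0.276, 0.1379]
tcp_rot: [-0.206, 0.979, -0.001, 0.001]
ft_force: [0.6, 0.1, -1.5]
width: 0.0568
grasp_force: 33.1
```

>>> servo_tool(
  targets=[
    {"linear":[-0.35,0.4,-0.1],"roll":0},
    {"linear":[-0.74,0.81,-0.19],"roll":0},
    {"linear":[-0.74,0.81,-0.19],"roll":0},
    {"linear":[-0.74,0.81,-0.19],"roll":0},
    {"linear":[-0.74,0.81,-0.19],"roll":0},
  ],
)

```text
clock: 13.3
position: [0.4959, -0.15, 0.1581]
tcp_rot: [-0.207, 0.978, 0.0, -0.001]
ft_force: [-1.0, -1.7, -0.8]
width: 0.0571
grasp_force: 33.1
```

>>> servo_tool(
  targets=[
    {"linear":[-0.35,0.4,0],"roll":0.15},
    {"linear":[-0.74,0.81,0],"roll":0.3},
    {"linear":[-0.74,0.81,0],"roll":0.454},
    {"linear":[-0.74,0.81,0],"roll":0.454},
    {"linear":[-0.74,0.81,0],"roll":0.454},
    {"linear":[-0.74,0.81,0],"roll":0.454},
    {"linear":[-0.74,0.81,0],"roll":0.454},
    {"linear":[-0.74,0.81,0],"roll":0.454},
  ],
)

```text
clock: 14.1
position: [0.5384, -0.0276, 0.1593]
tcp_rot: [-0.028, 1.0, -0.0, -0.0]
ft_force: [-0.7, 0.2, -0.7]
width: 0.0568
grasp_force: 33.1
```

```bash
python3 - <<'E'
from h import *
go(.538,-.027,.045,93.3);s=robot.read_state()
b,_=robot.camera("wrist");cv2.imwrite('pics/w5.png',b[...,::-1]);np.save('last.npy',b)
print(robot.read_state()['joints'].round(2))
E
```

```text
at [ 0.5384 -0.0276  0.1593] yaw 93.2 w 0.0568 t 14.1 f [-0.7  0.2 -0.7] -> lin [0.002 0.006 0.953] roll -0.002
[ 0.13  0.46 -0.18  1.85  0.11  0.84  1.52]
```

View pics/w5.png

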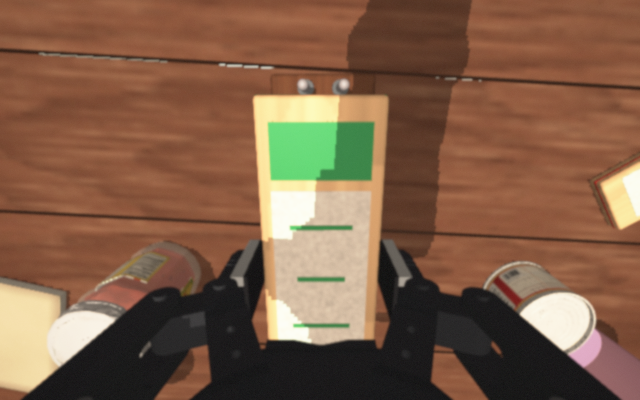

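The green board hides the holder apart from the two front pin tops at about (306,88) and (342,88). The board's front edge runs from (254,97) to (388,97).

```bash
python3 - <<'E'
from h import *
s=dict(robot.read_state());c=wristcal(s);R=Ro.from_quat(s['tcp_rot']).as_matrix()
a=ray(c,[(306,88),(342,88)],.059);e=ray(c,[(254,97),(388,97)],s['position'][2]-.0025)
loc=lambda P:((P-s['position'])@R*1000).round(1)
print('pins world',a.mean(0),'tool',loc(a).tolist(),'edge tool',loc(e).tolist())
# second: holder from v2 image gave (.5398,-.025); side gave (.5375,-.031)
b=robot.camera("side")[0];np.save('side1.npy',b)
cv2.imwrite('pics/s1.png',cv2.resize(b[120:260,240:420],None,fx=4.3,fy=4.3,interpolation=cv2.INTER_CUBIC)[...,::-1])
E
```

```text
pins world [ 0.45215328 -0.02970163  0.059     ] tool [[86.3, -10.5, 100.4], [86.3, 15.5, 100.4]] edge tool [[77.8, -27.7, 2.5], [77.7, 28.0, 2.5]]
```

>>> servo_tool(
  targets=[
    {"linear":[0,0.017,0.3],"roll":0},
    {"linear":[0,0.017,0.55],"roll":0},
    {"linear":[0,0.017,0.7],"roll":0},
    {"linear":[0,0.017,0.8],"roll":0},
    {"linear":[0,0.017,0.8],"roll":0},
  ],
)

```text
clock: 14.7
position: [0.5378, -0.0242, 0.0622]
tcp_rot: [-0.029, 1.0, 0.0, -0.001]
ft_force: [-0.4, -0.2, -1.2]
width: 0.0572
grasp_force: 33.1
```

>>> servo_tool(
  targets=[
    {"linear":[0,0,0.06],"roll":0},
    {"linear":[0,0,0.12],"roll":0},
    {"linear":[0,0,0.17],"roll":0},
    {"linear":[0,0,0.17],"roll":0},
  ],
)

```text
clock: 15.1
position: [0.5383, -0.024, 0.0425]
tcp_rot: [-0.029, 1.0, -0.0, -0.0]
ft_force: [0.4, -0.2, -0.1]
width: 0.0568
grasp_force: 33.1
```

```bash
python3 - <<'E'
from h import *
go(.5385,-.0255,.0415,93.3)
E
```

```text
at [ 0.5383 -0.024   0.0425] yaw 93.3 w 0.0568 t 15.1 f [ 0.4 -0.2 -0.1] -> lin [-0.001 -0.012  0.009] roll 0.001
```

>>> servo_tool(
  targets=[
    {"linear":[0,-0.01,0.01],"roll":0},
    {"linear":[0,-0.01,0.01],"roll":0},
  ],
)

```text
clock: 15.3
position: [0.5388, -0.0255, 0.042]
tcp_rot: [-0.029, 1.0, -0.0, 0.0]
ft_force: [-0.5, -0.8, -1.1]
width: 0.057
grasp_force: 33.1
```

>>> servo_tool(
  targets=[
    {"linear":[0,0,0],"roll":0},
    {"linear":[0,0,0],"roll":0},
    {"linear":[0,0,0],"roll":0},
    {"linear":[0,0,-0.1],"roll":0},
    {"linear":[0,0,-0.4],"roll":0},
    {"linear":[0,0,-0.8],"roll":0},
    {"linear":[0,0,-1],"roll":0},
    {"linear":[0,0,-1],"roll":0},
  ],
  gripper=0.65,
)

```text
clock: 16.1
position: [0.5408, -0.0252, 0.1666]
tcp_rot: [-0.029, 1.0, -0.0, 0.004]
ft_force: [0.5, 0.3, 0.1]
width: 0.0708
grasp_force: 0.0
```

```bash
python3 - <<'E'
from h import *
b=cv2.imread('pics/w1.png')[...,::-1];s=dict(robot.read_state())
b2,_=robot.camera("wrist");cv2.imwrite('pics/w6.png',b2[...,::-1])
s['position']=np.array([.4181,.3109,.2954]);s['tcp_rot']=np.array([.16,.987,0,0])
corners(wristcal(s),[(363,155),(298,240),(328,258),(390,175)],.014)
go(.47,.27,.27,93.3)
E
```

```text
ctr [0.4951 0.3205] size [0.158 0.054 0.156 0.048] yaw -53.1
at [ 0.5397 -0.0253  0.1644] yaw 93.3 w 0.0703 t 16.1 f [-1.1 -0.3 -0.3] -> lin [ 0.434  2.489 -0.883] roll 0.0
```

View pics/w6.png

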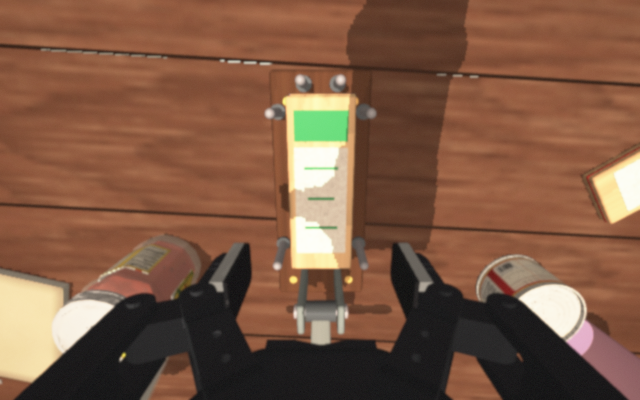

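The green board lies centred between all the pins, columns 287–355 and rows 95–268, with the arm held back. Next is the red board.

>>> servo_tool(
  targets=[
    {"linear":[0.07,0.966,-0.11],"roll":0},
    {"linear":[0.07,0.966,-0.11],"roll":0},
    {"linear":[0.07,0.966,-0.11],"roll":0},
  ],
  gripper=1,
)

```text
clock: 16.45
position: [0.522, 0.0957, 0.1748]
tcp_rot: [-0.032, 0.999, 0.001, -0.001]
ft_force: [1.3, 0.8, 0.1]
width: 0.0851
grasp_force: 0.0
```

>>> servo_tool(
  targets=[
    {"linear":[0.07,0.966,-0.11],"roll":0},
    {"linear":[0.07,0.966,-0.11],"roll":0},
    {"linear":[0.07,0.966,-0.11],"roll":0},
  ],
)

```text
clock: 16.75
position: [0.5064, 0.2113, 0.1879]
tcp_rot: [-0.032, 0.999, 0.001, -0.001]
ft_force: [0.1, -0.1, -0.6]
width: 0.0852
grasp_force: 0.0
```

>>> servo_tool(
  targets=[
    {"linear":[0.07,0.966,-0.11],"roll":0.9},
    {"linear":[0.07,0.966,-0.11],"roll":0.9},
    {"linear":[0.07,0.966,-0.11],"roll":0.9},
    {"linear":[0.07,0.966,-0.11],"roll":0.9},
    {"linear":[0.07,0.966,-0.11],"roll":0.9},
  ],
)

```text
clock: 17.25
position: [0.4922, 0.3213, 0.2001]
tcp_rot: [0.321, 0.947, -0.001, -0.001]
ft_force: [0.9, -0.4, 0.4]
width: 0.0854
grasp_force: 0.0
```

>>> servo_tool(
  targets=[
    {"linear":[0,0,0],"roll":0.35},
    {"linear":[0,0,0],"roll":0.35},
    {"linear":[0,0,0],"roll":0.35},
    {"linear":[0,0,0],"roll":0.35},
    {"linear":[0,0,0],"roll":0.35},
  ],
)

```text
clock: 17.75
position: [0.4932, 0.3204, 0.201]
tcp_rot: [0.444, 0.896, -0.0, -0.0]
ft_force: [-0.1, -0.0, -0.8]
width: 0.0855
grasp_force: 0.0
```

```bash
python3 - <<'E'
from h import *
s=robot.read_state();b,_=robot.camera("wrist");np.save('last.npy',b);c=wristcal(s)
p=proj(c,[[.495,.3205,.014]]);print(p)
mask(b,(265,80,375,290),c,.014);go(.495,.3205,.016,37)
cv2.imwrite('pics/w7.png',b[...,::-1])
E
```

```text
[[322.4640608  177.85122315]]
[[278.0, 246.0], [279.0, 103.0], [348.0, 103.0], [347.0, 247.0]]
ctr [0.4881 0.3124] size [0.16  0.069 0.16  0.08 ] yaw 126.1
at [0.4933 0.3204 0.2011] yaw 37.2 w 0.0854 t 17.8 f [-0.6  0.2 -0.2] -> lin [-0.008  0.013  1.543] roll 0.004
```

View pics/w7.png

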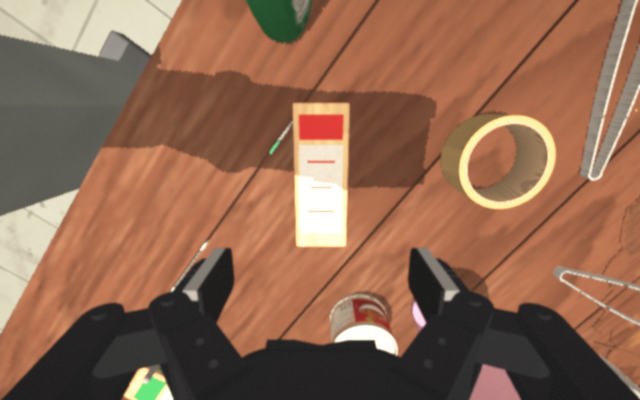

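The red board is aligned with the fingers, with corners at (293,103), (349,103), (346,247), (296,247).

```bash
python3 - <<'E'
from h import *
c=wristcal(robot.read_state());corners(c,[(293,103),(296,247),(346,247),(349,103)],.014)
go(.495,.3205,.016,37)
E
```

```text
ctr [0.4955 0.3175] size [0.16  0.058 0.16  0.056] yaw -52.8
at [0.4933 0.3204 0.2011] yaw 37.2 w 0.0854 t 17.8 f [-0.6  0.2 -0.2] -> lin [-0.008  0.013  1.543] roll 0.004
```

>>> servo_tool(
  targets=[
    {"linear":[-0.03,0,0.35],"roll":0},
    {"linear":[-0.03,0,0.65],"roll":0},
    {"linear":[-0.03,0,0.85],"roll":0},
    {"linear":[-0.03,0,1],"roll":0},
    {"linear":[-0.03,0,1],"roll":0},
  ],
)

```text
clock: 18.3
position: [0.4941, 0.3166, 0.079]
tcp_rot: [0.445, 0.895, -0.002, -0.001]
ft_force: [0.3, -0.3, 0.5]
width: 0.0856
grasp_force: 0.0
```

>>> servo_tool(
  targets=[
    {"linear":[0,0,0.25],"roll":0},
    {"linear":[0,0,0.42],"roll":0},
    {"linear":[0,0,0.5],"roll":0},
    {"linear":[0,0,0.53],"roll":0},
    {"linear":[0,0,0.53],"roll":0},
  ],
)

```text
clock: 18.8
position: [0.496, 0.3178, 0.0184]
tcp_rot: [0.446, 0.895, 0.0, 0.0]
ft_force: [-0.2, 0.8, -0.9]
width: 0.0855
grasp_force: 0.0
```

>>> servo_tool(
  targets=[
    {"linear":[0,0,0],"roll":0},
    {"linear":[0,0,0],"roll":0},
    {"linear":[0,0,0],"roll":0},
    {"linear":[0,0,0],"roll":0},
    {"linear":[0,0,0],"roll":0},
  ],
  gripper=-1,
  force=30,
)

```text
clock: 19.3
position: [0.4961, 0.318, 0.0191]
tcp_rot: [0.446, 0.895, 0.001, 0.0]
ft_force: [-1.2, -1.3, 5.6]
width: 0.057
grasp_force: 31.3
```

>>> servo_tool(
  targets=[
    {"linear":[0,0,-0.2],"roll":0},
    {"linear":[0,0,-0.6],"roll":0},
    {"linear":[0,0,-1],"roll":0},
    {"linear":[0,0,-1],"roll":0},
    {"linear":[0,0,-1],"roll":0},
    {"linear":[0,0,-1],"roll":0},
  ],
)

```text
clock: 19.9
position: [0.4947, 0.3172, 0.1369]
tcp_rot: [0.446, 0.895, -0.001, -0.0]
ft_force: [-0.3, 0.3, -1.5]
width: 0.057
grasp_force: 33.2
```

```bash
python3 - <<'E'
from h import *
go(.5388,-.0255,.15,93.3)
E
```

```text
at [0.4947 0.3172 0.1369] yaw 37.1 w 0.057 t 19.9 f [-0.3  0.3 -1.5] -> lin [-2.5   -1.429 -0.107] roll -1.249
```

>>> servo_tool(
  targets=[
    {"linear":[-0.4,-0.23,-0.05],"roll":0},
    {"linear":[-0.833,-0.476,-0.11],"roll":0},
    {"linear":[-0.833,-0.476,-0.11],"roll":0},
    {"linear":[-0.833,-0.476,-0.11],"roll":0},
  ],
)

```text
clock: 20.3
position: [0.5103, 0.1992, 0.15]
tcp_rot: [0.448, 0.894, -0.002, -0.0]
ft_force: [-0.8, 1.0, -0.9]
width: 0.0569
grasp_force: 33.2
```

>>> servo_tool(
  targets=[
    {"linear":[-0.833,-0.476,0],"roll":0},
    {"linear":[-0.833,-0.476,0],"roll":0},
    {"linear":[-0.833,-0.476,0],"roll":0},
    {"linear":[-0.833,-0.476,0],"roll":0},
  ],
)

```text
clock: 20.7
position: [0.5247, 0.0869, 0.15]
tcp_rot: [0.448, 0.894, -0.001, -0.001]
ft_force: [-0.9, 0.4, -0.8]
width: 0.0563
grasp_force: 33.2
```

>>> servo_tool(
  targets=[
    {"linear":[-0.833,-0.476,0],"roll":-0.15},
    {"linear":[-0.833,-0.476,0],"roll":-0.3},
    {"linear":[-0.833,-0.476,0],"roll":-0.45},
    {"linear":[-0.833,-0.476,0],"roll":-0.6},
    {"linear":[-0.833,-0.476,0],"roll":-0.75},
    {"linear":[-0.833,-0.476,0],"roll":-0.75},
  ],
)

```text
clock: 21.3
position: [0.5396, -0.0225, 0.1502]
tcp_rot: [0.165, 0.986, 0.001, -0.001]
ft_force: [-0.5, -0.4, -1.8]
width: 0.0565
grasp_force: 33.2
```

>>> servo_tool(
  targets=[
    {"linear":[0,0,0],"roll":-0.15},
    {"linear":[0,0,0],"roll":-0.3},
    {"linear":[0,0,0],"roll":-0.5},
    {"linear":[0,0,0],"roll":-0.5},
    {"linear":[0,0,0],"roll":-0.5},
    {"linear":[0,0,0],"roll":-0.5},
  ],
)

```text
clock: 21.9
position: [0.5395, -0.0242, 0.1509]
tcp_rot: [-0.027, 1.0, 0.0, -0.0]
ft_force: [0.3, 0.3, -1.0]
width: 0.057
grasp_force: 33.2
```

```bash
python3 - <<'E'
from h import *
s=robot.read_state();b,_=robot.camera("wrist");np.save('last.npy',b);c=wristcal(s)
go(.5388,-.0255,.0575,93.3)
R=Ro.from_quat(s['tcp_rot']).as_matrix()
h=cv2.cvtColor(b,cv2.COLOR_RGB2GRAY);v=h[40:180,320].astype(int);i=np.argmax(v>150)+40;print('edge row',i)
e=ray(c,[(320,i)],s['position'][2]-.0045);print(((e-s['position'])@R*1000).round(1))
E
```

```text
at [ 0.5395 -0.0244  0.1509] yaw 93.2 w 0.0567 t 21.9 f [ 0.1  0.9 -0.3] -> lin [ 0.007 -0.009  0.778] roll -0.003
edge row 90
[[80.6 -0.3  4.5]]
```

>>> servo_tool(
  targets=[
    {"linear":[0.005,-0.01,0.25],"roll":0},
    {"linear":[0.005,-0.01,0.45],"roll":0},
    {"linear":[0.005,-0.01,0.6],"roll":0},
    {"linear":[0.005,-0.01,0.7],"roll":0},
    {"linear":[0.005,-0.01,0.75],"roll":0},
    {"linear":[0.005,-0.01,0.78],"roll":0},
    {"linear":[0.005,-0.01,0.78],"roll":0},
  ],
)

```text
clock: 22.65
position: [0.5394, -0.0261, 0.0578]
tcp_rot: [-0.029, 1.0, -0.0, 0.0]
ft_force: [0.2, -0.3, -1.1]
width: 0.0564
grasp_force: 33.2
```

>>> servo_tool(
  targets=[
    {"linear":[0,0,0],"roll":0},
    {"linear":[0,0,0],"roll":0},
    {"linear":[0,0,0],"roll":0},
    {"linear":[0,0,-0.1],"roll":0},
    {"linear":[0,0,-0.4],"roll":0},
    {"linear":[0,0,-0.8],"roll":0},
    {"linear":[0,0,-0.9],"roll":0},
    {"linear":[0,0,-0.9],"roll":0},
  ],
  gripper=0.65,
)

```text
clock: 23.45
position: [0.5405, -0.0262, 0.1686]
tcp_rot: [-0.029, 1.0, -0.0, 0.003]
ft_force: [-1.1, -0.7, -0.2]
width: 0.0704
grasp_force: 0.0
```

```bash
python3 - <<'E'
from h import *
s=robot.read_state();b,_=robot.camera("wrist");cv2.imwrite('pics/w8.png',b[...,::-1])
go(.681,.0215,.27,3.2)
E
```

```text
at [ 0.5394 -0.0263  0.1667] yaw 93.3 w 0.0701 t 23.5 f [-0.4 -0.6 -0. ] -> lin [-1.203  0.329 -0.858] roll 2.002
```

View pics/w8.png

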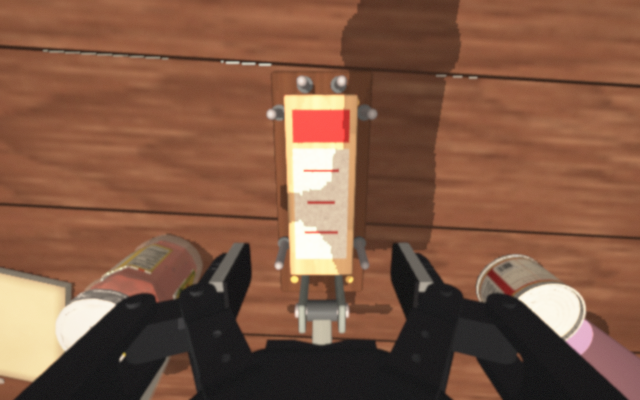

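The red board lies squarely on the green one, columns 285–358 and rows 95–275, with the arm still open. I'm going back for the bar.

>>> servo_tool(
  targets=[
    {"linear":[-0.1,0,-0.4],"roll":0},
    {"linear":[-0.3,0.1,-0.86],"roll":0},
    {"linear":[-0.6,0.165,-0.86],"roll":0},
    {"linear":[-0.6,0.165,-0.86],"roll":0},
    {"linear":[-0.6,0.165,-0.86],"roll":0},
  ],
  gripper=0,
)

```text
clock: 24.0
position: [0.6094, -0.0019, 0.2666]
tcp_rot: [-0.029, 1.0, 0.0, -0.002]
ft_force: [-0.0, -1.4, -0.0]
width: 0.0426
grasp_force: 0.0
```

>>> servo_tool(
  targets=[
    {"linear":[-0.6,0.165,0],"roll":1},
    {"linear":[-0.6,0.165,0],"roll":1},
    {"linear":[-0.6,0.165,0],"roll":1},
    {"linear":[-0.6,0.165,0],"roll":1},
    {"linear":[-0.6,0.165,0],"roll":1},
    {"linear":[-0.6,0.165,0],"roll":1},
  ],
)

```text
clock: 24.6
position: [0.679, 0.021, 0.2665]
tcp_rot: [0.359, 0.933, -0.001, -0.002]
ft_force: [0.1, -0.2, -0.0]
width: 0.0427
grasp_force: 0.0
```

>>> servo_tool(
  targets=[
    {"linear":[0,0,0],"roll":1},
    {"linear":[0,0,0],"roll":1},
    {"linear":[0,0,0],"roll":1},
    {"linear":[0,0,0],"roll":1},
    {"linear":[0,0,0],"roll":1},
    {"linear":[0,0,0],"roll":1},
    {"linear":[0,0,0],"roll":1},
  ],
)

```text
clock: 25.3
position: [0.6791, 0.0211, 0.2669]
tcp_rot: [0.687, 0.727, -0.002, -0.001]
ft_force: [-0.3, 0.1, -0.6]
width: 0.0425
grasp_force: 0.0
```

```bash
python3 - <<'E'
from h import *
s=robot.read_state();b,_=robot.camera("wrist");c=wristcal(s)
h=cv2.cvtColor(b,cv2.COLOR_RGB2HSV);m=((h[...,0]<14)&(h[...,1]>190)&(h[...,2]>200)).astype(np.uint8)
cs,_=cv2.findContours(m,0,2)
for k in cs:
    if cv2.contourArea(k)>200: print(cv2.boundingRect(k),np.round(cv2.minAreaRect((ray(c,k[:,0],.167)[:,:2]*1000).astype(np.float32)),1) if 0 else cv2.minAreaRect((ray(c,k[:,0],.167)[:,:2]*1000).astype(np.float32)))
go(.6849,.0221,.159,3.2)
E
```

```text
(147, 187, 22, 32) ((547.3123168945312, 12.486371994018555), (13.97984504699707, 26.301300048828125), 3.1353418827056885)
(320, 174, 14, 39) ((682.0761108398438, 27.965919494628906), (10.436992645263672, 31.72469139099121), 5.487353801727295)
at [0.6793 0.0211 0.2671] yaw 3.3 w 0.043 t 25.4 f [ 0.2 -0.4  0.4] -> lin [0.006 0.05  0.901] roll 0.003
```

>>> servo_tool(
  targets=[
    {"linear":[0,0.04,0.25],"roll":0},
    {"linear":[0,0.04,0.5],"roll":0},
    {"linear":[0,0.04,0.7],"roll":0},
    {"linear":[0,0.04,0.82],"roll":0},
    {"linear":[0,0.04,0.9],"roll":0},
    {"linear":[0,0.04,0.9],"roll":0},
  ],
)

```text
clock: 25.95
position: [0.6842, 0.0217, 0.1589]
tcp_rot: [0.686, 0.727, -0.001, -0.001]
ft_force: [-0.5, 0.1, -0.6]
width: 0.0429
grasp_force: 0.0
```

>>> servo_tool(
  targets=[
    {"linear":[0,0,0],"roll":0},
    {"linear":[0,0,0],"roll":0},
    {"linear":[0,0,0],"roll":0},
    {"linear":[0,0,0],"roll":0},
    {"linear":[0,0,0],"roll":0},
    {"linear":[0,0,0],"roll":0},
  ],
  gripper=-1,
  force=20,
)

```text
clock: 26.55
position: [0.6835, 0.0217, 0.1617]
tcp_rot: [0.686, 0.727, -0.001, -0.001]
ft_force: [-7.8, 0.3, 4.1]
width: 0.0125
grasp_force: 20.2
```

>>> servo_tool(
  targets=[
    {"linear":[0,-0.058,-0.027],"roll":0},
    {"linear":[0,-0.116,-0.049],"roll":0},
    {"linear":[0,-0.2,-0.07],"roll":0},
    {"linear":[0,-0.278,-0.088],"roll":0},
    {"linear":[0,-0.362,-0.093],"roll":0},
    {"linear":[0,-0.445,-0.092],"roll":0},
    {"linear":[0,-0.528,-0.083],"roll":0},
    {"linear":[0,-0.61,-0.063],"roll":0},
    {"linear":[0,-0.69,-0.037],"roll":0},
    {"linear":[0,-0.766,-0.003],"roll":0},
    {"linear":[0,-0.839,0.039],"roll":0},
    {"linear":[0,-0.907,0.088],"roll":0},
    {"linear":[0,-0.97,0.143],"roll":0},
    {"linear":[0,-0.97,0.143],"roll":0},
  ],
)

```text
clock: 27.95
position: [0.5671, 0.0151, 0.142]
tcp_rot: [0.686, 0.727, -0.001, -0.001]
ft_force: [-1.6, -2.3, 0.2]
width: 0.0123
grasp_force: 21.5
```

>>> servo_tool(
  targets=[
    {"linear":[0,-0.03,0.03],"roll":0},
    {"linear":[0,-0.057,0.06],"roll":0},
    {"linear":[0,-0.083,0.094],"roll":0},
    {"linear":[0,-0.108,0.128],"roll":0},
    {"linear":[0,-0.13,0.163],"roll":0},
    {"linear":[0,-0.151,0.199],"roll":0},
    {"linear":[0,-0.17,0.236],"roll":0},
    {"linear":[0,-0.188,0.274],"roll":0},
    {"linear":[0,-0.202,0.313],"roll":0},
    {"linear":[0,-0.216,0.353],"roll":0},
    {"linear":[0,-0.227,0.393],"roll":0},
    {"linear":[0,-0.237,0.434],"roll":0},
    {"linear":[0,-0.237,0.434],"roll":0},
    {"linear":[0,-0.237,0.434],"roll":0},
  ],
)

```text
clock: 29.35
position: [0.5399, 0.0135, 0.0909]
tcp_rot: [0.686, 0.727, -0.001, -0.001]
ft_force: [-5.7, -2.2, -0.2]
width: 0.0121
grasp_force: 23.0
```

>>> servo_tool(
  targets=[
    {"linear":[0,0,0.015],"roll":0},
    {"linear":[0,0,0.03],"roll":0},
    {"linear":[0,0,0.045],"roll":0},
    {"linear":[0,0,0.06],"roll":0},
    {"linear":[0,0,0.06],"roll":0},
    {"linear":[0,0,0.06],"roll":0},
  ],
)

```text
clock: 29.95
position: [0.5384, 0.0134, 0.0836]
tcp_rot: [0.686, 0.727, -0.002, -0.002]
ft_force: [-8.6, -2.1, 0.6]
width: 0.0119
grasp_force: 23.3
```

>>> servo_tool(
  targets=[
    {"linear":[0,0,0.007],"roll":0},
    {"linear":[0,0,0.014],"roll":0},
    {"linear":[0,0,0.021],"roll":0},
    {"linear":[0,0,0.021],"roll":0},
    {"linear":[0,0,0.021],"roll":0},
  ],
)

```text
clock: 30.45
position: [0.538, 0.0134, 0.081]
tcp_rot: [0.686, 0.727, -0.002, -0.002]
ft_force: [-9.2, -1.7, 0.5]
width: 0.0124
grasp_force: 23.4
```

>>> servo_tool(
  targets=[
    {"linear":[0,-0.01,0.008],"roll":0},
    {"linear":[0,-0.015,0.016],"roll":0},
    {"linear":[0,-0.015,0.016],"roll":0},
    {"linear":[0,-0.015,0.016],"roll":0},
  ],
)

```text
clock: 30.85
position: [0.5378, 0.0134, 0.0794]
tcp_rot: [0.686, 0.727, -0.001, -0.001]
ft_force: [-6.4, -1.1, -0.9]
width: 0.0123
grasp_force: 23.3
```

>>> servo_tool(
  targets=[
    {"linear":[0,0,0.008],"roll":0},
    {"linear":[0,0,0.016],"roll":0},
    {"linear":[0,0,0.016],"roll":0},
    {"linear":[0,0,0.016],"roll":0},
  ],
)

```text
clock: 31.25
position: [0.5376, 0.0134, 0.0774]
tcp_rot: [0.686, 0.727, -0.001, -0.001]
ft_force: [-6.3, -1.8, 0.4]
width: 0.0121
grasp_force: 23.4
```

```bash
cat > bar.py <<'E'
from h import *
def bar(b,d,c):
    h=cv2.cvtColor(b,cv2.COLOR_RGB2HSV);m=(h[...,0]<16)&(h[...,1]>190)&(h[...,2]>180)&(d>0)
    v,u=np.nonzero(m);z=d[v,u];p=(np.linalg.inv(c["camera_matrix"])@np.c_[u,v,np.ones(len(u))].T)*z
    X=(c["R"].T@(p-c["t"][:,None])).T
    k=(abs(X[:,0]-.54)<.03)&(abs(X[:,1]+.027)<.08)&(X[:,2]>.03)&(X[:,2]<.13);X=X[k]
    print(len(X),'mean',X.mean(0).round(4),'z pct',np.percentile(X[:,2],[10,50,90]).round(4),'y',np.percentile(X[:,1],[2,98]).round(3))
E
python3 - <<'E'
from bar import *
v=np.load('v0.npz');c=robot.get_calibration("side");bar(v['b'],v['d2'],c)
bar(*robot.camera("side"),c);c=robot.get_calibration("scene");bar(*robot.camera("scene"),c)
go(.5376,.0134,.0774,3.2)
E
```

```text
46 mean [ 0.5366 -0.0282  0.0567] z pct [0.0539 0.0573 0.0606] y [-0.086  0.03 ]
39 mean [ 0.5369 -0.0315  0.0859] z pct [0.0763 0.0877 0.0932] y [-0.087  0.01 ]bar.py:7: RuntimeWarning: Mean of empty slice.
  print(len(X),'mean',X.mean(0).round(4),'z pct',np.percentile(X[:,2],[10,50,90]).round(4),'y',np.percentile(X[:,1],[2,98]).round(3))
  ret = um.true_divide(
Traceback (most recent call last):
  File "bar.py", line 7, in bar
    print(len(X),'mean',X.mean(0).round(4),'z pct',np.percentile(X[:,2],[10,50,90]).round(4),'y',np.percentile(X[:,1],[2,98]).round(3))
                                                   ~~~~~~~~~~~~~^^^^^^^^^^^^^^^^^^^
IndexError: index -1 is out of bounds for axis 0 with size 0
```

>>> servo_tool(
  targets=[
    {"linear":[0,0,0.008],"roll":0},
    {"linear":[0,0,0.016],"roll":0},
    {"linear":[0,0,0.016],"roll":0},
    {"linear":[0,0,0.016],"roll":0},
  ],
)

```text
clock: 31.75
position: [0.5374, 0.0134, 0.0757]
tcp_rot: [0.686, 0.727, -0.001, -0.001]
ft_force: [-7.0, -1.5, 2.7]
width: 0.012
grasp_force: 23.7
```

>>> servo_tool(
  targets=[
    {"linear":[0,0,0.008],"roll":0},
    {"linear":[0,0,0.012],"roll":0},
    {"linear":[0,0,0.012],"roll":0},
    {"linear":[0,0,0.012],"roll":0},
  ],
)

```text
clock: 32.15
position: [0.5374, 0.0134, 0.0755]
tcp_rot: [0.686, 0.727, -0.001, -0.001]
ft_force: [-11.2, -2.8, 15.6]
width: 0.0124
grasp_force: 24.8
```

```bash
python3 - <<'E'
from bar import *
c=robot.get_calibration("side")
bar(*robot.camera("side"),c);bar(*robot.camera("side"),c)
for i in range(3): print(robot.read_state()['ft_force'].round(2),robot.read_state()['wrist_torque'].round(2))
E
```

```text
38 mean [ 0.5363 -0.0343  0.0854] z pct [0.0807 0.0858 0.0928] y [-0.087  0.001]
38 mean [ 0.536  -0.035   0.0858] z pct [0.0827 0.0866 0.0907] y [-0.089  0.004]
[-10.82  -2.66  16.11] [-0.41  2.21 -0.01]
[-10.82  -2.66  16.11] [-0.41  2.21 -0.01]
[-10.82  -2.66  16.11] [-0.41  2.21 -0.01]
```

Contact is confirmed. I'll ease the pressure off, release, and lift away.

>>> servo_tool(
  targets=[
    {"linear":[0,-0.01,-0.01],"roll":0},
    {"linear":[0,-0.01,-0.01],"roll":0},
    {"linear":[0,-0.01,-0.01],"roll":0},
  ],
)

```text
clock: 32.55
position: [0.5374, 0.0134, 0.0757]
tcp_rot: [0.686, 0.727, -0.0, -0.0]
ft_force: [-5.5, -1.5, 3.4]
width: 0.0119
grasp_force: 23.8
```

>>> servo_tool(
  targets=[
    {"linear":[0,0,0],"roll":0},
    {"linear":[0,0,0],"roll":0},
    {"linear":[0,0,0],"roll":0},
    {"linear":[0,0,0],"roll":0},
    {"linear":[0,0,-0.1],"roll":0},
    {"linear":[0,0,-0.3],"roll":0},
    {"linear":[0,0,-0.6],"roll":0},
    {"linear":[0,0,-1],"roll":0},
    {"linear":[0,0,-1],"roll":0},
    {"linear":[0,0,-1],"roll":0},
  ],
  gripper=0,
)

```text
clock: 33.55
position: [0.5384, 0.0135, 0.1977]
tcp_rot: [0.686, 0.727, 0.001, 0.001]
ft_force: [0.6, 0.7, 0.3]
width: 0.0427
grasp_force: 0.0
```

```bash
python3 - <<'E'
from bar import *
c=robot.get_calibration("side")
bar(*robot.camera("side"),c)
s=robot.read_state();b,_=robot.camera("wrist");cw=wristcal(s);go(.54,.013,.2,3.2)
h=cv2.cvtColor(b,cv2.COLOR_RGB2HSV);m=((h[...,0]<14)&(h[...,1]>180)&(h[...,2]>180)).astype(np.uint8)
for k in cv2.findContours(m,0,2)[0]:
    if cv2.contourArea(k)>150: print(cv2.boundingRect(k),cv2.minAreaRect((ray(cw,k[:,0],.089)[:,:2]*1000).astype(np.float32)))
mask(b,(220,130,430,260),cw,.052)
E
```

```text
53 mean [ 0.5349 -0.0172  0.0869] z pct [0.0834 0.0874 0.0914] y [-0.089  0.029]
at [0.5371 0.0135 0.1954] yaw 3.3 w 0.0424 t 33.6 f [ 0.8 -0.4 -0.5] -> lin [-0.006  0.023 -0.038] roll 0.003
(313, 170, 15, 35) ((536.1763916015625, 23.29574966430664), (11.412689208984375, 28.788650512695312), 3.6427502632141113)
[[220.0, 186.0], [429.0, 185.0], [429.0, 258.0], [220.0, 260.0]]
ctr [ 0.5432 -0.0234] size [0.197 0.078 0.213 0.078] yaw 3.7
```

```bash
python3 -c "
from workcell import robot
print(robot.job_done())"
```

```text
the job is handed in; nothing more can be done
None
```

The job is handed in at about 34 s: green lies on blue and red on green between the pins, and the arm was lowered under control until its roller rested on the red board. The final bar height fits a three-board pile. I viewed 12 pictures, over the limit of 10.

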